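# Press a mixing paddle home in the mixer's coupling

### The job

Take the flat frame paddle out of the wooden block, turn it so that the four splines of its stem mesh with the cross-shaped slots of the mixer's coupling, and slide it down until its flange sits fully home on the coupling's rim. A spring in the coupling pushes the paddle back out, so keep gripping it and pressing it down: the program finishes while still holding it home, so that a colleague can lock it. Leave the disc stirrer in its block and do not disturb the small concrete pot or the tape measure.

Things in the scene. Friction and masses are not known exactly. Their poses are not given: they have to be found in the camera images.
- paddle: the flat frame paddle, plain steel, 114 mm tall, 0.15 to 0.3 kg, standing upright in a hole of the wooden block. Origin: centre of the underside of its round flange (40 mm across, 6 mm thick); z up its axis. Above it a neck 16 mm across, then from 19 to 82 mm an upright flat frame, 60 mm wide along x, 12 mm thick along y
- paddle_grip (a point): place to grip the paddle, on its axis 60 mm above its origin, axes as the paddle: the frame's middle bar, 22 mm wide along x and 12 mm thick along y (an opening at each side of it). Grip from above, fingers closing along y
- paddle_stem (a point): lower end of the paddle's splines, on its axis 22 mm below its origin, axes as the paddle. The stem has four splines in a cross along x and y, 7 mm thick, 26 mm from tip to tip, from the flange down to here, lower edges rounded; a round pilot nose 10 mm thick reaches 10 mm below this point
- coupling_mouth (a point): centre of the upper rim of the mixer's coupling, a steel ring 42 mm across, rim 92 mm above the table. z up; x and y lie along its four slots (a cross; slots 10 mm wide, 30 mm end to end), so the paddle fits at four yaws a quarter turn apart, 1.5 mm play each side. It turns stiffly about z (0.15 N m). The paddle is home when its origin is here
- ejector (a joint): spring-loaded brass pin in the coupling: metres pushed down. At 0 its top is 22 mm below the rim; the paddle's nose meets it 10 mm short of home and has pushed it to 0.010 at home (stop at 0.012). It pushes back with 5 N at 0 and 10 N at home, more than the paddle's weight
- drive: the mixer drive head, fixed on the table: steel foot plate 150 x 110 mm, grey gearbox housing 104 x 92 mm and 50 mm high, motor barrel pointing along its +x to 134 mm from the origin and 61 mm high. Origin: on the table under the coupling's axis; z up
- rack: the wooden storage block, fixed on the table, 60 x 220 x 42 mm, with two vertical round holes 30 mm across at y = -70 and +70 mm on its top; the flanges of the paddle and the stirrer rest on the top. Origin: centre of its underside; z up
- stirrer: the disc stirrer, not wanted: plain steel, a smooth round stem 20 mm thick below a flange of 40 mm, a shaft 12 mm thick to 64 mm above the flange's underside with a disc 52 mm across at 46 mm; stands in the other hole of the wooden block. Origin: centre of the underside of its flange; z up
- tealight_0: small round concrete pot, 57 mm across and 60 mm high, loose on the table. Origin: centre of its underside
- tape_measure: yellow tape measure, 36 x 86 x 64 mm, loose on the table. Origin: centre of its underside
Things that resemble listed ones, but are neither listed nor needed, are in the scene too. Leave any orange, purple or yellow look-alike of the paddle alone.

How it is judged:
By the outcome, as a careful person would: the job done as asked, in the order asked, and still so for the second after the job is handed in, while the arm keeps its last pose, push and grip.
It also fails if it takes over 45 s, if anything falls off the work surface, if the arm or the gripper's body presses on something with over 40 N, if the wrist force passes 120 N, or if a joint passes its speed limit or range.

### The arm

A 6-joint arm with a two-finger parallel gripper is mounted at the origin on a cart in front of the work surface, level with it; the furniture and walls round the work are solid. World frame = base frame: x ahead of the robot, y to its left, z up, the work surface at z = 0. Lengths are in m, angles in rad, forces in N, time in s.
With the tool pointing down it reaches from about 0.35 to 0.85 m from the base axis. Payload 8.1 kg.
Tool frame: the origin (TCP) lies between the finger pads; the fingertips stand 14 mm ahead of it and the grasp point (between the pads) lies 5 mm behind it (robot.tcp_to_tips is the z of the fingertips in the tool frame, in m); z points along the fingers, y is the line along which they close (so a half turn about z gives the same grasp; the last joint's range is limited). The gripper opens to 93 mm and grips with 3 to 60 N. Pads are 15 mm wide; open, the fingers measure 128 mm over their backs; the gripper's body (75 mm by 188 mm) begins 65 mm behind the grasp point.
Start: joints at [1.06, 0.13, 1.488, -0, 1.523, -0.085], TCP at [0.248, 0.546, 0.233] pointing down, gripper open.
Joint ranges: [-2.96, 2.96], [-0.89, 2.26], [0.02, 2.5], [-1.34, 4.48], [0, 2.73], [-2.66, 2.66]. Speed limits (rad/s): [2.39, 2.39, 2.79, 3.14, 3.14, 3.14].

### API

Orientations are given as a rotation vector (axis times angle).
In Python, from plant import sensors, read_camera, robot gives the robot as it stands.
- The arm moves only by the shell command python3 -m inch 'ROWS' [FORCE]. ROWS is a JSON object with one list for each field, all of the same length, 1 to 20, a row being the entries at one place: jaw (the finger opening in m), x, y, z (the shift in cm), yaw (a turn about the tool's z in units of 0.1 rad); each row shifts and turns the commanded pose from where the row before left it, along the tool's axes as they then stand; what a row does not reach is not made up. A row lasts 1/10 s, in which the tool goes at most 0.05 m and 0.15 rad, less where a joint would pass 70% of its speed; a pose out of reach is approached as far as the arm can. The fingers move at their own pace and stop on an object; FORCE is the grip in N (left out, the last holds). Time passes only in rows, so rows that do not move let the fingers close. It prints the time, the measured TCP pose, the force, the opening and the grip force at its end. Input that does not fit is refused with a message, and nothing moves.
- sensors.read_state(): the state, without advancing time (a new reading comes with each control period).
- read_camera(name): name is "side" or "top"; returns a dict with "image" (420x560x3 uint8, red, green, blue), "depth" (420x560 float32, m along the optical axis (not along the pixel's ray), 0 where there is no reading), "fx", "fy", "cx", "cy" (pixels), "R" (3x3) and "t" (3): a world point X has camera coordinates R X + t. Camera axes: x right, y down, z forward; pixel columns grow to the right and rows downward; lengths in m; the calibration is good to about 2 mm. A picture is of the moment at which its call begins.
- robot.close_job(): hands the job in; it is judged then, once.
The state is a dict: "t": time; "q": joint angles; "dq": joint speeds; "joint_torque": joint torques, N m; "tool_pos": TCP position; "orientation": TCP orientation; "force": force on the tool from outside, world axes, zero at the start; "wrist_torque": the same for the moment, N m; "opening": finger opening in m; "gripper_force": force on a finger pad.
Only numpy, scipy, OpenCV 4.12 (cv2) and the standard library are available. Lean on these libraries where they do the work, as an engineer would, in place of code of your own. Each camera call takes 0.05 s, during which the arm holds its last target. There are 200 camera calls.

## Working session

There is one attempt and no reset: what is moved stays moved. The work goes in short steps, Python scripts to look and compute and a shell command to move; the robot and the scene stay as the last step left them, time stands still between calls to the robot, and variables do not carry over. Pictures are saved under pics/ and viewed, at most 10 in all, crops included, and the job is handed in when it is done.

```bash
mkdir -p pics; ls; cat > h.py <<'E'
import numpy as np, cv2
from plant import sensors, read_camera, robot
def cam(n): return read_camera(n)
def save(c,name,box=None,s=1):
    im=c["image"][:,:,::-1]
    if box: im=im[box[1]:box[3],box[0]:box[2]]
    cv2.imwrite("pics/"+name+".png",cv2.resize(im,None,fx=s,fy=s,interpolation=cv2.INTER_CUBIC))
def ray(c,u,v,z):
    d=c["R"].T@np.array([(u-c["cx"])/c["fx"],(v-c["cy"])/c["fy"],1]); o=-c["R"].T@c["t"]
    return o+d*(z-o[2])/d[2]
def pts(c):
    v,u=np.mgrid[:420,:560]; D=c["depth"]
    P=np.stack([(u-c["cx"])/c["fx"]*D,(v-c["cy"])/c["fy"]*D,D],-1)-c["t"]
    W=P@c["R"]; W[D==0]=np.nan
    return W
E
python3 - <<'E'
from h import *
for n in("top","side"):
    c=cam(n); save(c,n+"0",s=1.4); print(n,c["fx"],-c["R"].T@c["t"],c["R"][2])
    np.savez(n+"0.npz",**c)
E
```

```text
pics
top 488.7449819222818 [0.2519217  0.01024978 1.22661696] [ 0.22477142  0.01649865 -0.97427183]
side 425.2136650225329 [ 0.51086019 -0.97624751  0.99305839] [-0.00201581  0.73771881 -0.6751051 ]
```

View pics/top0.png

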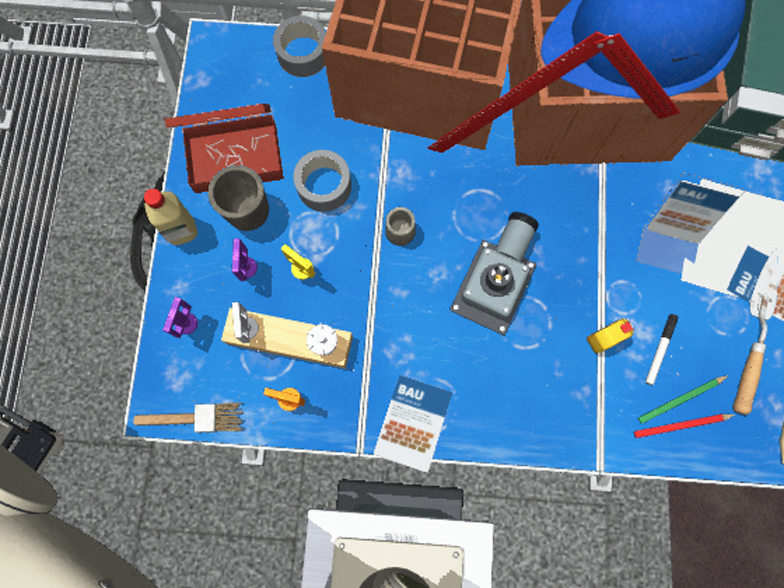

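View pics/side0.png

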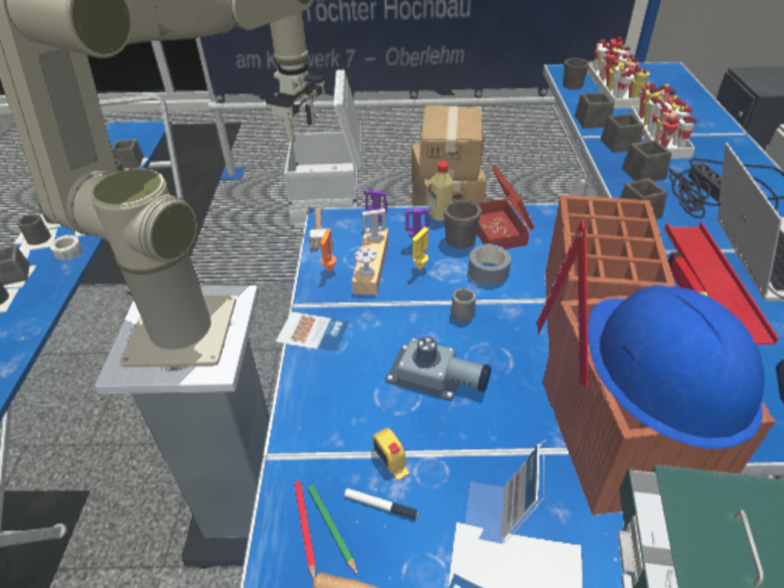

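The top view shows the steel paddle at (240,322) in the rack's left end, the stirrer at (322,340) and the coupling at (499,277) of the 1.4x picture. The barrel points up-right. Purple, yellow and orange look-alikes stand nearby.

```bash
python3 - <<'E'
from h import *
T=dict(np.load("top0.npz"));S=dict(np.load("side0.npz"))
def crop(c,u,v,r,s): 
    return cv2.resize(c["image"][v-r:v+r,u-r:u+r,::-1],(s,s),interpolation=cv2.INTER_CUBIC)
a=np.hstack([crop(T,172,230,24,380),crop(T,356,198,18,380)]);b=np.hstack([crop(S,266,160,24,210),crop(S,306,249,20,210)])
b=np.hstack([b,np.zeros((210,340,3),np.uint8)])
cv2.imwrite("pics/c1.png",np.vstack([a,b]))
for n,c in(("T",T),("S",S)):
    W=pts(c)
    for nm,x0,lo,hi in(("frame",ray(T,172,222,.12),.105,.135),("fr_mid",ray(T,172,222,.12),.065,.135),("coupl",ray(T,356,197,.092),.085,.1),("housing",ray(T,356,197,.092),.045,.056),("foot",ray(T,356,197,.09),.003,.02),("racktop",ray(T,205,240,.042),.037,.047)):
        m=(np.linalg.norm(W[...,:2]-x0[:2],axis=-1)<(.05 if nm[:2]!="ra" and nm!="foot" else .13))&(W[...,2]>lo)&(W[...,2]<hi)
        P=W[m]
        if len(P)<5: print(n,nm,len(P));continue
        r=cv2.minAreaRect(P[:,:2].astype(np.float32)*1000)
        _,sv,vt=np.linalg.svd(P[:,:2]-P[:,:2].mean(0),full_matrices=False)
        print(n,nm,len(P),P.mean(0).round(4),"zq",np.percentile(P[:,2],[5,50,95]).round(4),"rect",np.round(r[0],1),np.round(r[1],1),round(r[2],1),"pca",np.degrees(np.arctan2(vt[0,1],vt[0,0])).round(1))
E
```

```text
T frame 169 [0.4446 0.2922 0.1222] zq [0.11   0.1235 0.1272] rect [445.7 293.3] [59.5 13.5] 12.0 pca -168.0
T fr_mid 273 [0.444  0.2911 0.1064] zq [0.0692 0.1203 0.1268] rect [445.5 293.3] [59.9 13.5] 12.0 pca -168.4
T coupl 170 [ 0.562  -0.1379  0.091 ] zq [0.0867 0.0913 0.0951] rect [ 562.3 -138.1] [40.6 39.7] 88.4 pca 145.9
T housing 859 [ 0.5553 -0.1355  0.0504] zq [0.0465 0.0504 0.0547] rect [ 559.3 -136.9] [90.4 98. ] 67.2 pca 152.6
T foot 1263 [ 0.5429 -0.1305  0.0057] zq [0.0032 0.0051 0.0105] rect [ 556.7 -134.6] [256.4 251.1] 64.8 pca -141.3
T racktop 1577 [0.4325 0.2232 0.0422] zq [0.0382 0.0423 0.0459] rect [440.2 219.8] [209.8 188.6] 46.2 pca 77.7
S frame 81 [0.4475 0.2874 0.1178] zq [0.1069 0.1198 0.1255] rect [447.8 289.7] [57.4 17.9] 13.7 pca -164.8
S fr_mid 204 [0.4484 0.2869 0.0968] zq [0.0676 0.0958 0.1243] rect [447.7 289.9] [60.2 21.1] 10.6 pca -167.3
S coupl 115 [ 0.5642 -0.1433  0.0901] zq [0.0861 0.0903 0.0934] rect [ 564.1 -142.3] [41.9 37.5] 87.0 pca -96.7
S housing 424 [ 0.5577 -0.1486  0.0502] zq [0.0465 0.05   0.0546] rect [ 561.2 -141.4] [89.8 92.9] 69.5 pca -13.1
S foot 537 [ 0.5458 -0.1657  0.0068] zq [0.0032 0.0056 0.0168] rect [ 562.8 -136.1] [246.8 242.9] 23.3 pca 142.4
S racktop 445 [0.4379 0.2013 0.0417] zq [0.0379 0.0416 0.0461] rect [432.9 218. ] [209.  200.8] 37.5 pca -101.0
```

View pics/c1.png

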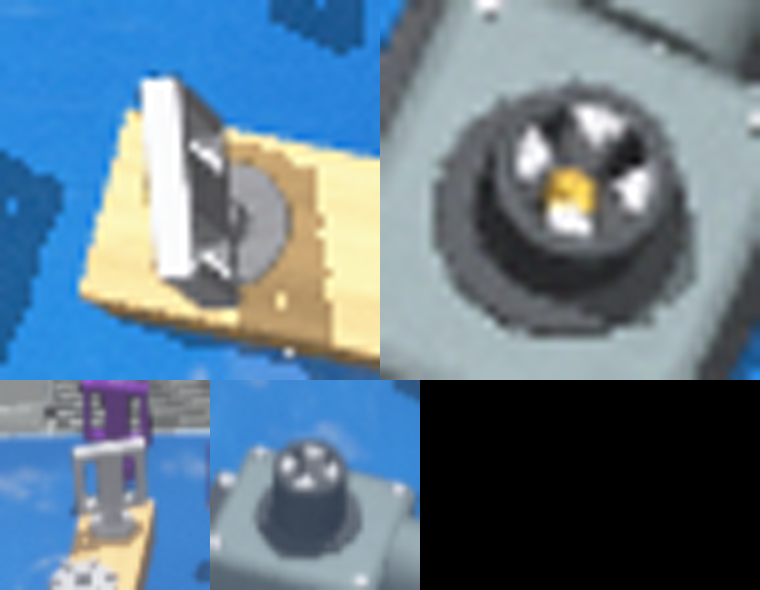

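The crops show the frame's top bar edge-on at yaw about 12°. In the coupling four bright teeth surround the brass pin, with dark slots between them, so I'll measure the teeth angles for the slot yaw.

```bash
cat >> h.py <<'E'
from scipy.spatial.transform import Rotation as Ro
def teeth(c,cx,z=.092):
    W=pts(c); g=c["image"].min(2); u0=c["R"]@np.array([*cx,z])+c["t"]; u0=u0[:2]/u0[2]*[c["fx"],c["fy"]]+[c["cx"],c["cy"]]
    v,u=np.mgrid[:420,:560]; m=((np.hypot(u-u0[0],v-u0[1])<7.5)&(g>150)).astype(np.uint8)
    n,l,s,ce=cv2.connectedComponentsWithStats(m,connectivity=4)
    Q=[ray(c,*ce[i],z)[:2] for i in range(1,n) if s[i,4]>2]
    cc=np.mean(Q,0); a=[np.degrees(np.arctan2(*(q-cc)[::-1])) for q in Q]
    print("u0",u0.round(1),"blobs",s[1:,4],(np.array(Q)*1000).round(1).tolist(),"c",cc.round(4),"ang",np.round(a,1),"slot mod90",(np.degrees(np.angle(np.mean(np.exp(4j*np.radians(a)))))/4+45)%90)
def togo(target,yaw):  # tool y along yaw+90
    s=sensors.read_state(); R=Ro.from_rotvec(s["orientation"]).as_matrix(); d=R.T@(np.array(target)-s["tool_pos"])
    now=np.degrees(np.arctan2(R[1,1],R[0,1])); e=(now-(yaw+90)+90)%180-90
    print("tcp",np.round(s["tool_pos"],4),"toolz",R[:,2].round(3),"tool y dir",now.round(1),"d tool",d.round(4),"turn about tool z",np.radians(e).round(3),"q6",round(s["q"][5],2))
E
python3 - <<'E'
from h import *
T=dict(np.load("top0.npz"));S=dict(np.load("side0.npz"))
teeth(T,(.5623,-.1381)); teeth(S,(.5641,-.1423))
togo((.4457,.2933,.2),12)
for c in(T,S):
    h=cv2.cvtColor(c["image"],cv2.COLOR_RGB2HSV); W=pts(c)
    m=(h[...,0]>130)&(h[...,0]<160)&(h[...,1]>120)&(W[...,1]>.25)&(W[...,0]>.3)&(W[...,0]<.5)&(W[...,2]>.03)
    P=W[m]; print("purple",len(P),np.nanmin(P,0).round(3),np.nanmax(P,0).round(3))
E
```

```text
u0 [356.7 195.8] blobs [13 12 10 11] [[574.2, -141.2], [565.6, -126.5], [559.3, -150.3], [551.5, -135.4]] c [ 0.5627 -0.1383] ang [ -13.8   76.  -105.7  165.1] slot mod90 30.394923567501955
u0 [304.5 244.8] blobs [5 5 5 8] [[566.6, -133.1], [552.4, -142.1], [575.6, -148.2], [560.7, -154.8]] c [ 0.5638 -0.1445] ang [  76.4  168.1  -17.3 -107. ] slot mod90 30.042263068148106
tcp [0.2476 0.546  0.2317] toolz [-0.001 -0.001 -1.   ] tool y dir 65.6 d tool [-0.2848 -0.1483  0.0319] turn about tool z -0.635 q6 -0.09
purple 389 [0.418 0.385 0.033] [0.479 0.423 0.119]
purple 38 [0.425 0.384 0.038] [0.478 0.412 0.117]
```

Careful with the scale: shifts go in cm and turns go in units of 0.1 rad. That gives: -0.0356 m is -3.56, -0.0185 m is -1.85, -0.127 rad is -1.27.

```bash
python3 -m inch '{"jaw":[0.05,0.05,0.05,0.05,0.05,0.05,0.05,0.05,0.05,0.05,0.05,0.05,0.05,0.05],"x":[-3.56,-3.56,-3.56,-3.56,-3.56,-3.56,-3.56,-3.56,0,0,0,0,0,0],"y":[-1.85,-1.85,-1.85,-1.85,-1.85,-1.85,-1.85,-1.85,0,0,0,0,0,0],"z":[0,0,0,0,0,0,0,0,0,0,0,0,0,0],"yaw":[0,0,0,0,0,0,0,0,-1.27,-1.27,-1.27,-1.27,-1.27,0]}' 20; python3 - <<'E'
from h import *
togo((.4457,.2933,.097),12)
E
```

```text
t: 1.5
tool_pos: [0.4458, 0.2938, 0.2321]
orientation: [0.331, -3.123, 0.001]
force: [1.5, -0.3, 0.3]
opening: 0.0498
gripper_force: 0.0
tcp [0.4458 0.2938 0.2321] toolz [-0.001 -0.    -1.   ] tool y dir 102.1 d tool [ 1.000e-04 -5.000e-04  1.351e-01] turn about tool z 0.002 q6 -1.3
```

Converted, 0.03 m is 3, 0.02 m is 2.

```bash
python3 -m inch '{"jaw":[0.05,0.05,0.05,0.05,0.05,0.05,0.05],"x":[0,0,0,0,0,0,0],"y":[0,0,0,0,0,0,0],"z":[3,3,3,2,1.5,1,0],"yaw":[0,0,0,0,0,0,0]}'; python3 - <<'E'
from h import *
togo((.4457,.2933,.097),12)
c=cam("side"); a=cv2.resize(c["image"][120:200,220:310,::-1],(450,400),interpolation=cv2.INTER_CUBIC)
c=cam("top"); b=cv2.resize(c["image"][190:270,125:195,::-1],(350,400),interpolation=cv2.INTER_CUBIC)
cv2.imwrite("pics/g1.png",np.hstack([a,b]))
E
```

```text
t: 2.2
tool_pos: [0.4453, 0.2936, 0.0964]
orientation: [0.326, -3.123, 0.001]
force: [-0.1, 0.0, 0.7]
opening: 0.0499
gripper_force: 0.0
tcp [0.4453 0.2936 0.0964] toolz [-0.002 -0.001 -1.   ] tool y dir 101.9 d tool [-0.0003 -0.0004 -0.0006] turn about tool z -0.001 q6 -1.29
```

View pics/g1.png

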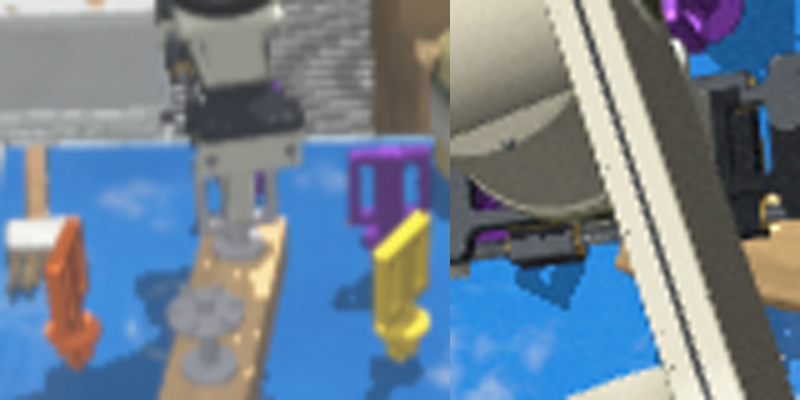

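The gripper stands square over the frame, in the side crop near (240,200), with a finger in front of the middle bar. I'll close on it.

```bash
python3 -m inch '{"jaw":[0.0,0.0,0.0,0.0,0.0,0.0],"x":[0,0,0,0,0,0],"y":[0,0,0,0,0,0],"z":[0,0,0,0,0,0],"yaw":[0,0,0,0,0,0]}' 45; python3 - <<'E'
from h import *
s=sensors.read_state(); print(s["wrist_torque"],s["tool_pos"])
E
```

```text
t: 2.9
tool_pos: [0.4461, 0.2939, 0.0977]
orientation: [-0.328, 3.124, -0.0]
force: [-0.0, -1.1, 0.8]
opening: 0.0118
gripper_force: 45.0
[-0.11155867  0.02427851  0.07546787] [0.44611991 0.29388201 0.09765403]
```

```bash
python3 -m inch '{"jaw":[0.0,0.0,0.0,0.0,0.0,0],"x":[0,0,0,0,0,0],"y":[0,0,0,0,0,0],"z":[-1,-2,-3,-3,-3,0],"yaw":[0,0,0,0,0,0]}'; python3 - <<'E'
from h import *
togo((.5625,-.1385,.217),30.2)
E
```

```text
t: 3.5
tool_pos: [0.4483, 0.2953, 0.2233]
orientation: [-0.327, 3.117, 0.005]
force: [0.6, 0.5, -3.0]
opening: 0.0117
gripper_force: 45.0
tcp [0.4483 0.2953 0.2233] toolz [ 0.007  0.004 -1.   ] tool y dir 102.0 d tool [-0.0216 -0.4481  0.0054] turn about tool z -0.318 q6 -1.29
```

Converted, -0.0448 m is -4.48, -0.0022 m is -0.22, -0.106 rad is -1.06.

```bash
python3 -m inch '{"jaw":[0,0,0,0,0,0,0,0,0,0,0,0,0,0,0],"x":[-0.1,-0.22,-0.22,-0.22,-0.22,-0.22,-0.22,-0.22,-0.22,-0.22,-0.1,0,0,0,0],"y":[-2,-4.48,-4.48,-4.48,-4.48,-4.48,-4.48,-4.48,-4.48,-4.48,-2.48,0,0,0,0],"z":[0,0,0,0,0,0,0,0,0,0,0,0,0,0,0],"yaw":[0,0,0,0,0,0,0,0,0,0,0,-1.06,-1.06,-1.06,0]}'; python3 - <<'E'
from h import *
togo((.5625,-.1385,.217),30.2)
c=cam("side"); np.savez("s2.npz",**c); a=cv2.resize(c["image"][140:290,240:370,::-1],(450,519),interpolation=cv2.INTER_CUBIC)
c=cam("top"); np.savez("t2.npz",**c); b=cv2.resize(c["image"][130:260,300:387,::-1],(347,519),interpolation=cv2.INTER_CUBIC)
cv2.imwrite("pics/m1.png",np.hstack([a,b]))
E
```

```text
t: 5.0
tool_pos: [0.5597, -0.1395, 0.2161]
orientation: [0.82, -3.031, -0.002]
force: [-0.2, -0.7, -2.4]
opening: 0.0119
gripper_force: 45.0
tcp [ 0.5597 -0.1395  0.2161] toolz [-0.002  0.001 -1.   ] tool y dir 120.3 d tool [-0.0029 -0.0005 -0.0009] turn about tool z 0.002 q6 -2.43
```

View pics/m1.png

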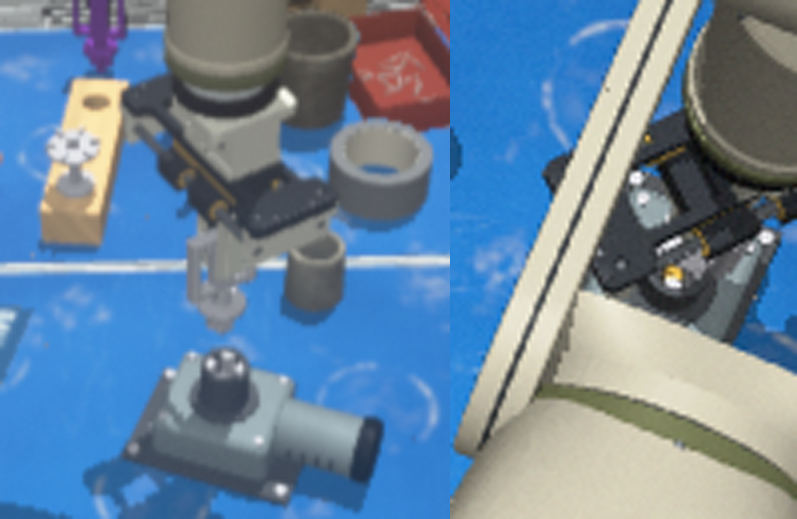

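The paddle hangs upright over the coupling, with the flange at about (222,300) of the left crop and the rim at about (226,362). Next I'll compare the two in the same side camera.

```bash
cat >> h.py <<'E'
def cmp():
    c=cam("side"); W=pts(c); st=sensors.read_state(); p=st["tool_pos"]; fz=p[2]-.0557
    H=cv2.cvtColor(c["image"],cv2.COLOR_RGB2HSV)
    def g(x0,r,lo,hi):
        return W[(np.linalg.norm(W[...,:2]-x0,axis=-1)<r)&(W[...,2]>lo)&(W[...,2]<hi)]
    for n,x0,lo,hi in(("flange",p[:2],fz-.003,fz+.009),("stem",p[:2],fz-.03,fz-.006),("rim",(.5635,-.1415),.08,.095),("frame",p[:2],fz+.02,fz+.045)):
        P=g(np.array(x0)+[0,-.002],.034,lo,hi)
        if len(P)<6: print(n,len(P)); continue
        r=cv2.minAreaRect(P[:,:2].astype(np.float32)*1000); _,_,vt=np.linalg.svd(P[:,:2]-P[:,:2].mean(0))
        print(n,len(P),"x",np.percentile(P[:,0],[2,98]).round(4),"xm",np.ptp(P[:,0]).round(3),"y",np.percentile(P[:,1],[2,98]).round(4),"z",np.percentile(P[:,2],[2,98]).round(4),"rect",np.round(r[0],1),np.round(r[1],1),"pca",np.degrees(np.arctan2(vt[0,1],vt[0,0])).round(1))
E
python3 - <<'E'
from h import *
cmp()
E
```

```text
flange 85 x [0.5439 0.5782] xm 0.037 y [-0.1613 -0.1282] z [0.1611 0.1699] rect [ 562.9 -146.7] [39.4 29.9] pca -152.1
stem 26 x [0.5479 0.57  ] xm 0.022 y [-0.1536 -0.1426] z [0.1337 0.1522] rect [ 559.1 -146.7] [ 9.6 23.1] pca -12.7
rim 140 x [0.5453 0.5828] xm 0.038 y [-0.1631 -0.1234] z [0.0806 0.0934] rect [ 564.2 -142.6] [42.8 37.5] pca -87.9
frame 106 x [0.5338 0.586 ] xm 0.053 y [-0.1605 -0.132 ] z [0.1818 0.205 ] rect [ 559.4 -141.5] [57.4 24.9] pca 25.7
```

```bash
python3 - <<'E'
from h import *
togo((.5626,-.1393,.186),30.2)
E
python3 -m inch '{"jaw":[0,0,0,0,0],"x":[-0.27,0,0,0,0],"y":[-0.1,0,0,0,0],"z":[1,1,1,0,0],"yaw":[0,0,0,0,0]}'; python3 - <<'E'
from h import *
togo((.5626,-.1393,.186),30.2); cmp()
E
```

```text
tcp [ 0.5601 -0.1395  0.2169] toolz [-0.001  0.    -1.   ] tool y dir 120.0 d tool [-0.0023 -0.0011  0.0309] turn about tool z -0.003 q6 -2.43
t: 5.65
tool_pos: [0.5628, -0.139, 0.1869]
orientation: [0.818, -3.032, -0.001]
force: [-0.7, 0.4, -2.0]
opening: 0.0119
gripper_force: 45.0
tcp [ 0.5628 -0.139   0.1869] toolz [-0.001  0.    -1.   ] tool y dir 120.2 d tool [ 0.0003 -0.0001  0.0009] turn about tool z -0.0 q6 -2.43
flange 82 x [0.5467 0.5817] xm 0.037 y [-0.1597 -0.1293] z [0.1315 0.1395] rect [ 567.  -146.5] [38.9 26.6] pca -155.2
stem 21 x [0.5509 0.5705] xm 0.02 y [-0.1543 -0.1429] z [0.1044 0.1234] rect [ 560.8 -146.9] [11. 21.] pca -19.0
rim 123 x [0.5454 0.5828] xm 0.038 y [-0.1635 -0.1276] z [0.0805 0.0938] rect [ 564.  -145.8] [38.2 37.7] pca -129.8
frame 96 x [0.5365 0.59  ] xm 0.054 y [-0.1589 -0.1316] z [0.1527 0.1758] rect [ 561.9 -139.1] [58.8 22.7] pca 25.7
```

```bash
python3 -m inch '{"jaw":[0,0,0,0,0,0,0],"x":[0.04,0,0,0,0,0,0],"y":[-0.08,0,0,0,0,0,0],"z":[0.5,0.5,0.4,0.2,0.2,0.2,0],"yaw":[0,0,0,0,0,0,0]}'; python3 - <<'E'
from h import *
togo((.5626,-.1400,.1477),30.2); print(sensors.read_state()["wrist_torque"])
E
```

```text
t: 6.4
tool_pos: [0.5632, -0.14, 0.1673]
orientation: [0.818, -3.033, -0.0]
force: [-0.3, -0.9, -1.8]
opening: 0.012
gripper_force: 45.0
tcp [ 0.5632 -0.14    0.1673] toolz [-0.  0. -1.] tool y dir 120.2 d tool [0.0005 0.0003 0.0196] turn about tool z 0.0 q6 -2.43
[ 0.10751946  0.05763566 -0.00326486]
```

```bash
python3 -m inch '{"jaw":[0,0,0,0,0],"x":[0,0,0,0,0],"y":[0,0,0,0,0],"z":[0.2,0.2,0.2,0.2,0],"yaw":[0,0,0,0,0]}'; python3 - <<'E'
from h import *
togo((.5626,-.1400,.1477),30.2); print(sensors.read_state()["wrist_torque"])
E
```

```text
t: 6.9
tool_pos: [0.5631, -0.14, 0.1592]
orientation: [0.818, -3.033, -0.001]
force: [0.9, -0.2, -2.9]
opening: 0.0119
gripper_force: 45.0
tcp [ 0.5631 -0.14    0.1592] toolz [-0.001  0.    -1.   ] tool y dir 120.2 d tool [0.0004 0.0002 0.0115] turn about tool z 0.0 q6 -2.43
[ 0.13212103  0.04627545 -0.04803068]
```

```bash
python3 -m inch '{"jaw":[0,0,0,0,0,0],"x":[0,0,0,0,0,0],"y":[0,0,0,0,0,0],"z":[0.2,0.2,0.2,0.2,0.2,0],"yaw":[0,0,0,0,0,0]}' 60; python3 - <<'E'
from h import *
togo((.5626,-.1400,.1477),30.2); print(sensors.read_state()["wrist_torque"])
E
```

```text
t: 7.5
tool_pos: [0.5636, -0.1402, 0.15]
orientation: [-0.818, 3.032, -0.001]
force: [-1.4, 1.0, 5.4]
opening: 0.0117
gripper_force: 60.0
tcp [ 0.5636 -0.1402  0.15  ] toolz [ 0.001 -0.    -1.   ] tool y dir 120.2 d tool [0.0008 0.0007 0.0023] turn about tool z 0.0 q6 -2.43
[ 0.25450546  0.44053662 -0.00771044]
```

```bash
for i in 1; do python3 -m inch '{"jaw":[0,0,0,0,0],"x":[0,0,0,0,0],"y":[0,0,0,0,0],"z":[0.1,0.1,0.1,0,0],"yaw":[0,0,0,0,0]}'; done; python3 - <<'E'
from h import *
togo((.5626,-.1400,.1477),30.2)
E
```

```text
t: 8.0
tool_pos: [0.5637, -0.1402, 0.1476]
orientation: [-0.818, 3.032, -0.001]
force: [-3.2, -0.0, 7.8]
opening: 0.0115
gripper_force: 60.0
tcp [ 0.5637 -0.1402  0.1476] toolz [ 0.001 -0.    -1.   ] tool y dir 120.2 d tool [ 0.0008  0.0007 -0.0001] turn about tool z 0.0 q6 -2.43
```

Converted, 0.001 m is 0.1.

```bash
python3 -m inch '{"jaw":[0,0,0,0],"x":[0,0,0,0],"y":[0,0,0,0],"z":[0.1,0.1,0,0],"yaw":[0,0,0,0]}'; python3 - <<'E'
from h import *
togo((.5626,-.1400,.1477),30.2); cmp()
E
```

```text
t: 8.4
tool_pos: [0.5638, -0.1402, 0.1475]
orientation: [-0.818, 3.032, -0.002]
force: [-8.6, 3.3, 19.7]
opening: 0.0116
gripper_force: 60.0
tcp [ 0.5638 -0.1402  0.1475] toolz [ 0.002 -0.001 -1.   ] tool y dir 120.2 d tool [ 0.001   0.0008 -0.0002] turn about tool z 0.0 q6 -2.43
flange 93 x [0.5474 0.5827] xm 0.038 y [-0.1629 -0.132 ] z [0.0893 0.1001] rect [ 566.9 -148.9] [40.  25.5] pca -154.6
stem 79 x [0.5454 0.5829] xm 0.038 y [-0.1636 -0.1472] z [0.0624 0.0853] rect [ 563.9 -156.3] [16.6 37.9] pca -3.0
rim 61 x [0.5453 0.5826] xm 0.037 y [-0.1646 -0.1428] z [0.0803 0.0947] rect [ 565.4 -152.2] [34.9 26.5] pca -178.9
frame 85 x [0.5365 0.5853] xm 0.052 y [-0.1614 -0.1366] z [0.1126 0.1368] rect [ 561.1 -143.7] [52.9 20.2] pca 24.7
```

```bash
python3 -m inch '{"jaw":[0,0,0,0],"x":[0.04,0,0,0],"y":[0.05,0,0,0],"z":[0.05,0,0,0],"yaw":[0,0,0,0]}'; python3 - <<'E'
from h import *
togo((.5626,-.1400,.1477),30.2)
c=cam("side"); save(c,"fin",(250,190,370,290),6)
E
```

```text
t: 8.85
tool_pos: [0.5637, -0.1401, 0.1475]
orientation: [-0.818, 3.031, -0.003]
force: [-8.2, 1.4, 21.5]
opening: 0.0115
gripper_force: 60.0
tcp [ 0.5637 -0.1401  0.1475] toolz [ 0.003 -0.001 -1.   ] tool y dir 120.2 d tool [ 0.0009  0.0007 -0.0002] turn about tool z 0.0 q6 -2.43
```

View pics/fin.png

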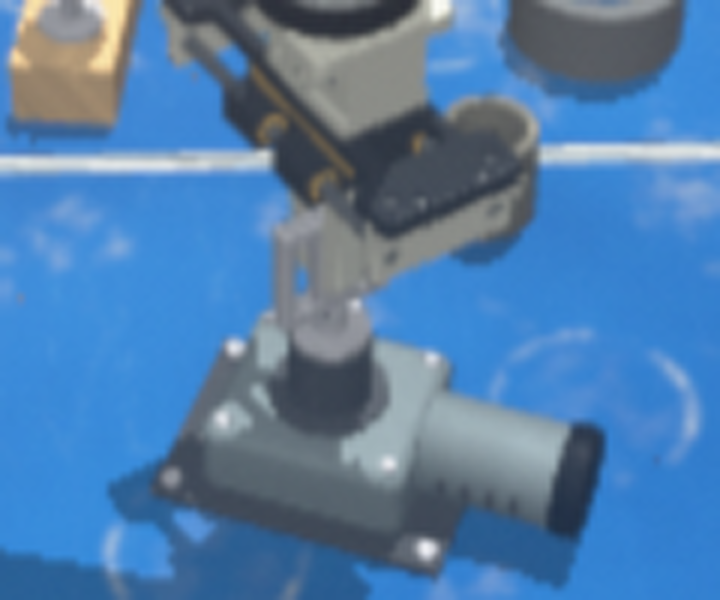

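The flange, at about (332,335), sits flush on the coupling's rim with no gap. The force holds steady at 21 N against a hard stop, at the height predicted for home.

```bash
python3 -c "
from plant import robot; print(robot.close_job())"
```

```text
the job is handed in; nothing more can be done
None
```

The paddle's splines are meshed in the coupling and its flange sits home on the rim; the job was handed in at about 9 s with the arm gripping at 60 N and pressing down with about 21 N.

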